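# Couple a drawbar to its ball and latch it

### The job

On the coupler jig, swing the raised drawbar round until the socket in its head is over the ball, lower it gently until it is fully seated on the ball, and only then press the latch lever down fully home. How high the ball stands differs every time, so feel for it; do not ram it, and leave the other things on the bench where they are.

Things in the scene. Friction and masses are not known exactly. Their poses are not given: they have to be found in the camera images.
- drawbar: Grey steel bar, 34 mm square, its pivot 260 mm along +x from this origin, 97.5 mm above the bench; z up. Swings sideways there (1 N at the head) and tips up and down (a few N); stays where left, so shut fingers can push it. Origin: the ball's seat inside the head, an upside-down cup at the robot-side end: top 29 mm above it, sides 28 mm either side of it, mouth (62 mm wide) 13 mm below it.
- socket (a point): The same point as the drawbar's origin: where the ball's centre lies when seated; the bore is 44 mm wide, with a bell mouth below. It starts raised clear of the ball, up to 120 mm to either side of it.
- ball_post: Fixed post carrying a bare 40 mm steel ball on a 22 mm stem. Origin: centre of its foot, on the jig's 10 mm base plate; z up. The ball's centre is straight above the origin at an unknown height of 75 to 100 mm, set anew each time and rigid: find it by touch or sight. Level distance to the pivot about 260 mm. It bears a push of up to 70 N.
- lever (a joint): Angle of the latch lever on the bar just behind the head: 0 = open (handle sticking up and backwards, about 34 degrees from the bar), 0.6 = fully home (flat along the bar). Stays where it is left; pressing it near the handle's end takes 5 to 15 N. Its claw closes under the ball, which blocks it while the socket is only part-way on.
- lever_pad (a point): Pressing point on the upper face of the lever's steel handle (30 mm wide, 78 mm long), 12 mm from its free end, 72 mm from the lever's hinge. The hinge is 36 mm behind the socket point (towards the pivot) and 14 mm above it. With the lever home this point is 104 mm behind the socket point and 39 mm above it.
- glue: Bystander: yellow bottle, 72 mm wide, 160 mm high, standing beside the jig; origin at its foot.
- grease: Bystander: steel tin, 68 mm wide, 55 mm high; origin at its foot.
- spare_ball: Bystander: loose spare ball stud standing on the bench beside the jig, 66 mm high; origin at its foot.
- wrench: Bystander: wrench lying on the bench.
- nut: Bystander: loose ring nut lying on the jig's base plate, 26 mm wide, 10 mm high; origin at its underside.
- washer: Bystander: loose thick washer lying on the jig's base plate, 36 mm wide, 5 mm high; origin at its underside.

How it is judged:
On the way, in this order (a step that is already met when the one before it is completed fails the run):
1. the socket is seated on the ball, the lever still open (horizontal distance between socket and ball_post below 0.005 m and contact force between drawbar and ball_post above 0.5 N and value of joint lever below 0.25 rad), for 0.1 s.
2. the lever is pressed home with the socket on the ball (value of joint lever above 0.52 rad and horizontal distance between socket and ball_post below 0.005 m and contact force between drawbar and ball_post above 0.2 N), for 0.1 s.
At the end, for the whole second after the job is handed in: The socket rests on the ball (socket point within 5 mm of the post's axis, bearing on the ball with at least 0.2 N), the latch lever is within 0.08 rad of fully home, and the drawbar is still (all of step 2 and linear speed of drawbar below 0.02 m/s); the robot touches nothing.
It fails at once if the ball is rammed (more than 70 N between drawbar and ball) (contact force between drawbar and ball_post above 70 N).
It fails at once if a bystander is shifted by more than 30 mm (distance of any of glue, grease, spare_ball, wrench, nut, washer from where it was at the start of the episode above 0.03 m).
It also fails if it takes over 58 s, if anything falls off the work surface, if the arm or the gripper's body presses on something with over 40 N, if the wrist force passes 120 N, or if a joint passes its speed limit or range.

### The arm

A 6-joint arm with a two-finger parallel gripper is mounted at the origin on the work surface. World frame = base frame: x ahead of the robot, y to its left, z up, the work surface at z = 0. Lengths are in m, angles in rad, forces in N, time in s.
With the tool pointing down it reaches from about 0.325 to 0.85 m from the base axis. Payload 4.4 kg.
Tool frame: the origin (TCP) lies midway between the tips of the shut fingers; the grasp point (between the pads) lies 19 mm behind it; z points along the fingers, y is the line along which they close (so a half turn about z gives the same grasp; the last joint's range is limited). The gripper opens to 94 mm and grips with 3 to 60 N. Pads are 16 mm wide; open, the fingers measure 119 mm over their backs; the gripper's body (75 mm by 177 mm) begins 78 mm behind the grasp point.
Start: joints at [-1.349, 0.207, 1.542, -0, 1.393, -0.15], TCP at [0.209, -0.536, 0.205] pointing down, gripper open.
Joint ranges: [-2.73, 2.73], [-0.86, 2.22], [0.23, 2.46], [-1.11, 4.25], [0.08, 2.63], [-2.82, 2.82]. Speed limits (rad/s): [2.79, 2.79, 3.14, 3.14, 3.14, 3.14].

### API

Orientations are given as a unit quaternion [w, x, y, z].
In Python, from plant import manip gives the robot as it stands. The module is installed in compiled form; this text tells all that it offers.
- The arm moves only by the tool apply_moves, never from a script. Its argument "plan" is a list of rows, each a list of 7 numbers: the opening in per cent of the stroke, from 0 (shut) to 100 (fully open), then the shift along the tool's x, y, z in m, then the turn, a rotation vector about the tool's x, y, z in rad. A call has 1 to 20 rows; each row shifts and turns the commanded pose from where the row before left it, along the tool's axes as they then stand; what a row does not reach is not made up. A row lasts 1/12 s, in which the tool goes at most 41.7 mm and 7.16 degrees, less where a joint would pass 70% of its speed; a pose out of reach is approached as far as the arm can. A call is refused whole if a number of a shift passes 0.0417 or a number of a turn 0.125, either way. A call with a gripper value outside its range is refused whole. The fingers move at their own pace and stop on an object; "squeeze" is the grip in N (left out, the last holds). Time passes only in rows, so rows that do not move let the fingers close. It gives the time, the measured TCP pose, the force, the opening and the grip force at its end, in the units of the state.
- manip.observe(): the state, without advancing time (a new reading comes with each control period).
- manip.get_image(name): name is "side" or "top"; returns a dict with "img" (480x640x3 uint8, red, green, blue), "z_map" (480x640 float32, m along the optical axis (not along the pixel's ray), 0 where there is no reading), "fx", "fy", "cx", "cy" (pixels), "k1" (the pictures are not rectified: a ray, as slopes to the right and down, at radius r is drawn at 1 + k1 r^2 times it, then the intrinsics apply), "R" (3x3) and "t" (3): a world point X has camera coordinates R X + t. Camera axes: x right, y down, z forward; pixel columns grow to the right and rows downward; lengths in m; the calibration is good to about 2 mm. A picture is of the moment at which its call begins.
- manip.sign_off(): hands the job in; it is judged then, once.
The state is a dict: "t": time; "joint_pos": joint angles; "qd": joint speeds; "joint_efforts": joint torques, N m; "tool_pos": TCP position; "eef_rot": TCP orientation; "force": force on the tool from outside, world axes, zero at the start; "torque": the same for the moment, N m; "width": finger opening in m; "finger_force": force on a finger pad.
Only numpy, scipy, OpenCV 4.12 (cv2) and the standard library are available. Lean on these libraries where they do the work, as an engineer would, in place of code of your own. Each camera call takes 0.05 s, during which the arm holds its last target. There are 200 camera calls.

## Working session

There is one attempt and no reset: what is moved stays moved. The work goes in short steps, Python scripts to look and compute and a tool call to move; the robot and the scene stay as the last step left them, time stands still between calls to the robot, and variables do not carry over. Pictures are saved under pics/ and viewed, at most 10 in all, crops included, and the job is handed in when it is done.

Besides the shell and the picture viewer there is one more tool, called after "Request:" as name(argument=value, ...) on one line, values as JSON. apply_moves: Moves the arm, as the interface text tells. Its arguments: {"type":"object","properties":{"plan":{"type":"array","items":{"type":"array","items":{"type":"number"}}},"squeeze":{"type":"number"}},"required":["plan"]}

```bash
mkdir -p pics; cat > h.py <<'E'
import numpy as np, cv2
from plant import manip
def cloud(d):
    h,w=d["z_map"].shape
    v,u=np.mgrid[0:h,0:w]
    K=np.array([[d["fx"],0,d["cx"]],[0,d["fy"],d["cy"]],[0,0,1]],float)
    # undistort: p_d = p(1+k1 r^2)
    xd=(u-d["cx"])/d["fx"]; yd=(v-d["cy"])/d["fy"]
    x,y=xd.copy(),yd.copy()
    for _ in range(8):
        s=1+d["k1"]*(x*x+y*y); x,y=xd/s,yd/s
    z=d["z_map"]; P=np.stack([x*z,y*z,z],-1)
    W=(P-np.array(d["t"]))@np.array(d["R"])
    W[z==0]=np.nan
    return W
def shot(name,tag):
    d=manip.get_image(name); cv2.imwrite(f"pics/{tag}.png",d["img"][...,::-1])
    np.savez(f"pics/{tag}.npz",img=d["img"],W=cloud(d),c=-np.array(d["R"]).T@np.array(d["t"])); return d
E
python3 - <<'E'
from h import *
for n in("top","side"):
    d=shot(n,n+"0"); print(n,-np.array(d["R"]).T@d["t"],d["R"],d["fx"],d["k1"])
print(manip.observe())
E
```

```text
top [5.01958129e-01 4.76769800e-04 1.23609351e+00] [[-0.0130753  -0.99983691 -0.01245752]
 [-0.99691536  0.01399928 -0.07722558]
 [ 0.07738738  0.01140934 -0.99693582]] 525.73312096099 -0.1184541795200324
side [ 0.5081868  -0.89326343  0.63129076] [[ 0.99610251 -0.08647203 -0.01738882]
 [-0.05723492 -0.48368201 -0.87337041]
 [ 0.06711145  0.87096171 -0.48674608]] 468.6388630722631 -0.05336656928375134
{'t': 0.1, 'joint_pos': array([-1.34950334e+00,  2.07328455e-01,  1.54279168e+00, -1.67642619e-06,
        1.39349038e+00, -1.50512228e-01]), 'qd': array([-0.00116462, -0.00059611, -0.00298238,  0.00127506,  0.00162684,
        0.00070563]), 'joint_efforts': array([ 6.76511700e-04, -3.71861708e+01, -2.82291931e+01,  7.01175677e-02,
        3.10924184e-02, -5.23238771e-05]), 'tool_pos': array([ 0.20871904, -0.53500938,  0.20441972]), 'eef_rot': array([-1.00827137e-03,  9.82769291e-01,  1.84833714e-01, -3.65234482e-05]), 'force': array([ 0.48253133, -0.30435347, -0.02779499]), 'torque': array([-0.01991891, -0.00863924,  0.01786713]), 'finger_force': 0.0, 'width': 0.09384061558416473}
```

View pics/top0.png

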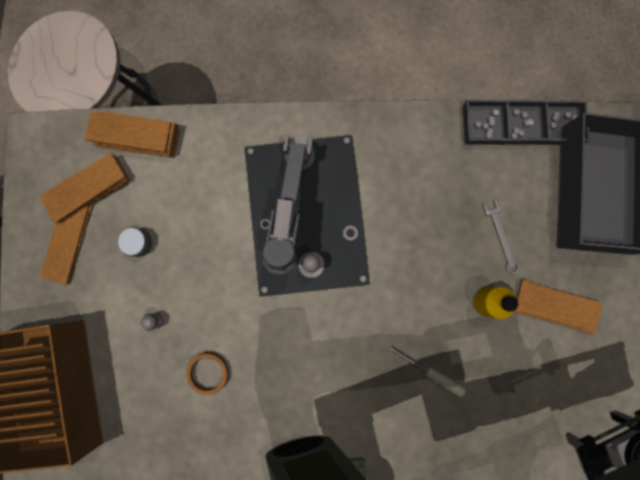

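View pics/side0.png

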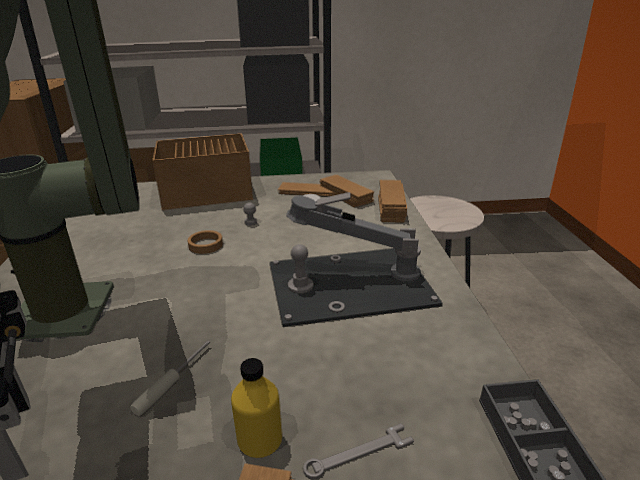

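The top view shows the head at (280,253), the ball at (312,262), the pivot at about (297,148), and the lever at about (284,218). In the side view the ball is at (299,254) and the raised head at (303,207).

```bash
python3 - <<'E'
from h import *
T=np.load("pics/top0.npz");S=np.load("pics/side0.npz")
def p(D,u,v): return np.round(D["W"][v,u],4)
for u,v in[(312,262),(312,258),(318,262),(306,264),(280,253),(272,253),(288,253),(280,245),(280,262),(284,218),(286,205),(283,232),(292,180),(294,165),(297,148),(286,143),(308,143),(260,280),(350,233),(265,224),(250,270),(320,268)]: print("T",u,v,p(T,u,v))
for u,v in[(299,247),(299,254),(293,254),(305,254),(300,275),(303,203),(295,207),(303,215),(335,202),(320,205),(345,198),(360,228),(390,240),(409,240),(408,262)]: print("S",u,v,p(S,u,v))
# sphere fit for ball
from scipy.optimize import least_squares
for D,(u,v),r in((T,(312,261),9),(S,(299,253),7)):
    W=D["W"][v-r:v+r+1,u-r:u+r+1].reshape(-1,3); W=W[np.isfinite(W[:,0])&(W[:,2]>.07)&(W[:,2]<.14)]
    f=least_squares(lambda c:np.linalg.norm(W-c,axis=1)-.02,W.mean(0)-[0,0,.01],loss="soft_l1",f_scale=.002)
    print("ball",len(W),f.x,np.abs(f.fun).mean())
# head top plane
W=T["W"][235:275,262:300].reshape(-1,3);W=W[W[:,2]>.12];print("head",len(W),np.median(W,0),W.min(0),W.max(0))
E
python3 -c "
import cv2
a=cv2.imread('pics/top0.png')[125:305,235:375];b=cv2.imread('pics/side0.png')[180:330,265:445]
cv2.imwrite('pics/c0.png',cv2.hconcat([cv2.resize(a,(373,480),interpolation=cv2.INTER_CUBIC),cv2.resize(b,(420,480),interpolation=cv2.INTER_CUBIC)]))"
```

```text
T 312 262 [0.5517 0.0184 0.1176]
T 312 258 [0.5604 0.0184 0.1145]
T 318 262 [0.5517 0.0057 0.114 ]
T 306 264 [0.5475 0.0312 0.1201]
T 280 253 [0.5668 0.0803 0.1982]
T 272 253 [0.567  0.096  0.1995]
T 288 253 [0.5666 0.0644 0.199 ]
T 280 245 [0.5832 0.0806 0.1921]
T 280 262 [0.5486 0.0798 0.2059]
T 284 218 [0.6349 0.0709 0.2103]
T 286 205 [0.66   0.0665 0.2149]
T 283 232 [0.6083 0.0738 0.2008]
T 292 180 [0.7251 0.0582 0.1391]
T 294 165 [0.7594 0.0541 0.1304]
T 297 148 [0.8008 0.048  0.115 ]
T 286 143 [0.8117 0.0718 0.1174]
T 308 143 [0.8214 0.0246 0.0793]
T 260 280 [0.5161 0.1423 0.0081]
T 350 233 [ 0.6234 -0.0699  0.008 ]
T 265 224 [0.6472 0.1294 0.0114]
T 250 270 [ 0.5401  0.1673 -0.0038]
T 320 268 [0.542  0.0017 0.0166]
S 299 247 [0.5494 0.0143 0.1205]
S 299 254 [0.5486 0.0087 0.1058]
S 293 254 [0.5353 0.0095 0.1062]
S 305 254 [0.5621 0.0097 0.1043]
S 300 275 [0.5494 0.0119 0.0481]
S 303 203 [0.5646 0.0724 0.2006]
S 295 207 [0.5459 0.0649 0.1952]
S 303 215 [0.5631 0.0599 0.1768]
S 335 202 [0.696  0.5136 0.0016]
S 320 205 [0.6034 0.0773 0.1913]
S 345 198 [0.6577 0.0587 0.2137]
S 360 228 [0.6921 0.0489 0.1416]
S 390 240 [0.7609 0.0366 0.1125]
S 409 240 [0.8007 0.0202 0.1188]
S 408 262 [0.8046 0.0242 0.0576]
ball 251 [0.55076381 0.02176571 0.09904675] 0.0011090690118752606
ball 208 [0.54859366 0.02507565 0.1007215 ] 0.0010969696962933053
head 1121 [0.56665504 0.0820748  0.19501014] [0.52789437 0.049524   0.15078626] [0.60518602 0.12004151 0.21160765]
```

View pics/c0.png

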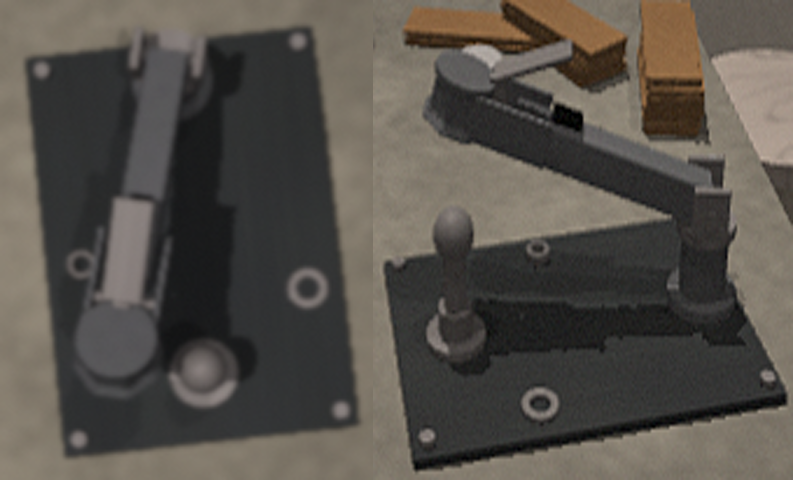

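The crops confirm the bar is raised with its lever standing up behind the head. The ball is at about (0.55, 0.023, 0.10) and the socket at about (0.556, 0.083, 0.17). I'll move above the head and refine the fits at the same time.

Request:
apply_moves(plan=[[100,0,0,-0.03,0,0,0],[100,0,0,-0.035,0,0,0],[100,0,0,-0.035,0,0,0],[100,0.03,-0.025,0,0,0,0],[100,0.03,-0.025,0,0,0,0],[100,0.03,-0.025,0,0,0,0],[100,0.03,-0.025,0,0,0,0],[100,0.03,-0.025,0,0,0,0],[100,0.03,-0.025,0,0,0,0],[100,0.03,-0.025,0,0,0,0],[100,0.03,-0.025,0,0,0,0],[100,0.03,-0.025,0,0,0,0],[100,0.03,-0.025,0,0,0,0],[100,0.03,-0.025,0,0,0,0],[100,0.03,-0.025,0,0,0,0],[100,0.03,-0.025,0,0,0,0],[100,0.03,-0.025,0,0,0,0],[100,0.03,-0.025,0,0,0,0],[100,0.03,-0.025,0,0,0,0]])

```text
t: 1.68
tool_pos: [0.511, 0.0134, 0.305]
eef_rot: [-0.0, 0.983, 0.185, -0.0]
force: [0.7, -1.1, -0.3]
width: 0.094
finger_force: 0.0
```

```bash
cat >> h.py <<'E'
from scipy.spatial.transform import Rotation as Ro
def togo(target,yaw,pitch=0):
    """tool-frame shift and turn to target; yaw = heading of tool x, pitch tips tool about its y"""
    s=manip.observe(); q=s["eef_rot"]; R=Ro.from_quat([q[1],q[2],q[3],q[0]])
    G=Ro.from_euler("z",yaw)*Ro.from_matrix(np.diag([1,-1,-1]))*Ro.from_rotvec([0,pitch,0])
    print("pos",s["tool_pos"].round(4),"t",s["t"],"F",s["force"].round(1),"w",s["width"].round(4),"shift",R.inv().apply(np.array(target)-s["tool_pos"]).round(4),"turn",(R.inv()*G).as_rotvec().round(4))
E
python3 - <<'E'
from h import *
T=np.load("pics/top0.npz")["W"]
W=T[235:275,262:300].reshape(-1,3);W=W[(W[:,2]>.17)&(abs(W[:,0]-.567)<.02)&(abs(W[:,1]-.08)<.02)]
A=np.c_[W[:,:2],np.ones(len(W))];c=np.linalg.lstsq(A,W[:,2],rcond=None)[0];print("plane",c)
V=T[228:280,255:305].reshape(-1,3);V=V[abs(V[:,2]-(np.c_[V[:,:2],np.ones(len(V))]@c))<.004];V=V[V[:,0]<.60]
print(len(V),V.mean(0),V.min(0),V.max(0))
n=np.array([-c[0],-c[1],1]);n/=np.linalg.norm(n)
(cx,cy),r=cv2.minEnclosingCircle(V[V[:,0]<.59][:,:2].astype(np.float32)); print("circ",cx,cy,r)
top=np.array([cx,cy,c@[cx,cy,1]]);print("socket",top-.029*n)
togo((.556,.083,.30),-.14)
E
```

```text
plane [-0.26868974  0.06630708  0.34539165]
700 [0.56950889 0.08330936 0.1977321 ] [0.54076969 0.052737   0.18549167] [0.59944593 0.11435792 0.20748727]
circ 0.5715283751487732 0.08261744678020477 0.031980931758880615
socket [0.56401866 0.08447069 0.16935655]Traceback (most recent call last):
  File "<stdin>", line 10, in <module>
  File "h.py", line 24, in togo
    print("pos",s["tool_pos"].round(4),"t",s["t"],"F",s["force"].round(1),"w",s["width"].round(4),"shift",R.inv().apply(np.array(target)-s["tool_pos"]).round(4),"turn",(R.inv()*G).as_rotvec().round(4))
                                                                              ^^^^^^^^^^^^^^^^
AttributeError: 'float' object has no attribute 'round'
```

```bash
sed -i 's/s\["width"\].round(4)/round(s["width"],4)/' h.py; python3 -c "
from h import *
togo((.564,.083,.26),-.14)"
```

```text
pos [0.511  0.0134 0.305 ] t 1.6833 F [ 0.7 -1.1 -0.3] w 0.094 shift [ 0.0747 -0.0456  0.045 ] turn [0.     0.0006 0.5121]
```

Request:
apply_moves(plan=[[100,0.025,-0.0152,0,0,0,0],[100,0.025,-0.0152,0,0,0,0],[100,0.0247,-0.0152,0,0,0,0],[100,0,0,0.01,0,0,0.1],[100,0,0,0.01,0,0,0.1],[100,0,0,0.01,0,0,0.1],[100,0,0,0.01,0,0,0.1],[100,0,0,0.005,0,0,0.112],[100,0,0,0,0,0,0],[100,0,0,0,0,0,0]])

```text
t: 2.52
tool_pos: [0.5633, 0.081, 0.2597]
eef_rot: [0.0, 0.998, -0.069, -0.001]
force: [0.4, 0.2, -0.2]
width: 0.094
finger_force: 0.0
```

```bash
python3 -c "
from h import *
togo((.564,.083,.172),-.14)
shot('side','side1')
cv2.imwrite('pics/c1.png',cv2.resize(cv2.imread('pics/side1.png')[130:330,220:460],(720,600)))"
```

```text
pos [0.5633 0.081  0.2597] t 2.5167 F [ 0.4  0.2 -0.2] w 0.094 shift [ 0.0006 -0.0021  0.0877] turn [0.0002 0.0017 0.0026]
```

View pics/c1.png

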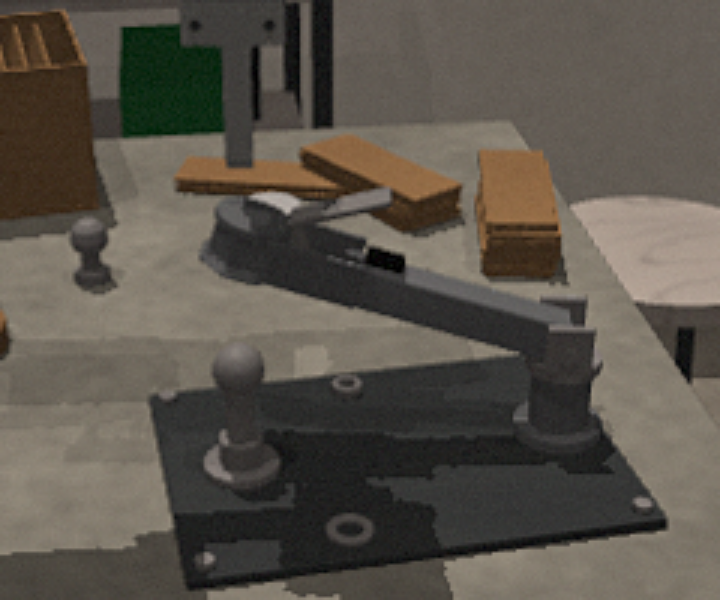

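The near finger, at about (238,150) in the crop, hangs over the head at about (240,220), clear of the lever. I'll descend and close gently.

Request:
apply_moves(plan=[[100,0,-0.002,0.03,0,0,0],[100,0,0,0.03,0,0,0],[100,0,0,0.015,0,0,0],[100,0,0,0.012,0,0,0],[100,0,0,0,0,0,0],[55,0,0,0,0,0,0],[55,0,0,0,0,0,0],[55,0,0,0,0,0,0],[55,0,0,0,0,0,0],[55,0,0,0,0,0,0],[55,0,0,0,0,0,0],[55,0,0,0,0,0,0]], squeeze=8)

```text
t: 3.57
tool_pos: [0.5646, 0.0832, 0.1742]
eef_rot: [-0.0, 0.998, -0.07, 0.001]
force: [0.8, 1.3, 1.2]
width: 0.0615
finger_force: 8.0
```

Request:
apply_moves(plan=[[55,0.0002,0.0098,0,0,0,-0.039],[55,0.0002,0.0098,0,0,0,-0.039],[55,0.0002,0.0098,0,0,0,-0.039],[55,0.0002,0.0098,0,0,0,-0.039],[55,0.0002,0.0098,0,0,0,-0.039],[55,0.0002,0.0098,0,0,0,-0.039],[55,0,0,0,0,0,0],[55,0,0,0,0,0,0]])

```text
t: 4.23
tool_pos: [0.563, 0.024, 0.1737]
eef_rot: [0.0, 0.999, 0.046, 0.0]
force: [-0.7, -0.1, 0.6]
width: 0.0618
finger_force: 8.0
```

```bash
python3 -c "
from h import *
togo((.5625,.0246,.174),.0895)
shot('side','side2')
cv2.imwrite('pics/c2.png',cv2.resize(cv2.imread('pics/side2.png')[130:330,220:460],(720,600)))
shot('top','top2')"
```

```text
pos [0.563  0.024  0.1737] t 4.2333 F [-0.7 -0.1  0.6] w 0.0618 shift [-0.0004 -0.0007 -0.0003] turn [ 0.0003 -0.0005  0.003 ]
```

View pics/c2.png

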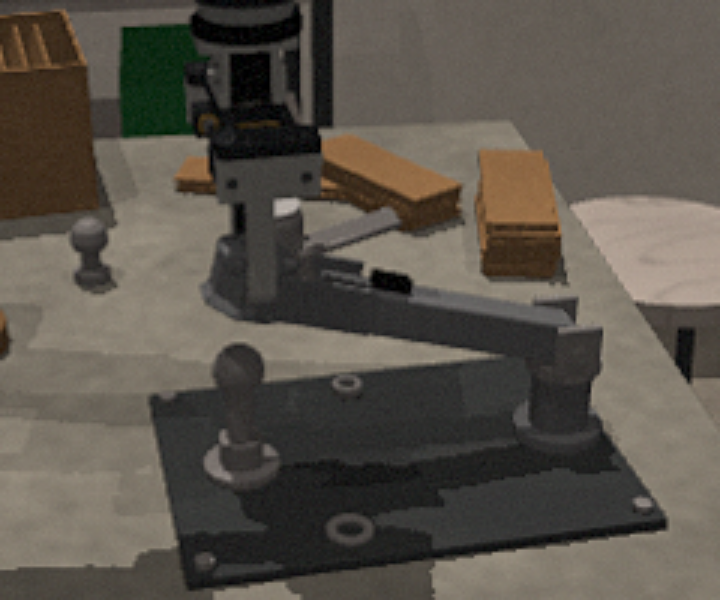

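The head at about (250,270) now hangs over the ball at about (238,365), with the finger alongside it. I'll check the bar's line in the cloud.

```bash
python3 - <<'E'
from h import *
for t in("top0","top2"):
    W=np.load(f"pics/{t}.npz")["W"].reshape(-1,3); pts=[]
    for x in np.arange(.69,.79,.01):
        V=W[(abs(W[:,0]-x)<.005)&(W[:,2]>.11)&(abs(W[:,1]-.05)<.06)]
        pts.append((x,(V[:,1].min()+V[:,1].max())/2,np.median(V[:,2]),np.ptp(V[:,1])))
    p=np.array(pts); k=np.polyfit(p[:,0],p[:,1],1); kz=np.polyfit(p[:,0],p[:,2],1)
    print(t,k,kz,p[:,3].round(3),[np.polyval(k,x).round(4) for x in(.55,.56,.81)])
E
```

```text
top0 [-0.15882256  0.17415562] [-0.29079013  0.34965119] [0.034 0.034 0.035 0.034 0.034 0.034 0.034 0.035 0.035 0.034 0.057] [np.float64(0.0868), np.float64(0.0852), np.float64(0.0455)]
top2 [ 0.10839672 -0.04090246] [-0.29517866  0.35264227] [0.032 0.034 0.032 0.034 0.032 0.034 0.032 0.034 0.033 0.033 0.057] [np.float64(0.0187), np.float64(0.0198), np.float64(0.0469)]
```

Request:
apply_moves(plan=[[55,0,-0.003,0,0,0,0.012],[55,0,0,0,0,0,0],[55,0,0,0,0,0,0],[100,0,0,0,0,0,0],[100,0,0,0,0,0,0],[100,0,0,0,0,0,0],[100,0,0,0,0,0,0],[100,0,0,-0.02,0,0,0],[100,0,0,-0.025,0,0,0],[0,-0.005,0,-0.025,0,0,0],[0,-0.005,0,0,0,0,0],[0,0,0,0,0,0,0],[0,0,0,0,0,0,0],[0,0,0,0,0,0,0],[0,0,0,0,0,0,0],[0,0,0,0,0,0,0],[0,0,0,0,0,0,0]])

```text
t: 5.75
tool_pos: [0.5521, 0.0265, 0.2424]
eef_rot: [-0.0, 0.999, 0.041, -0.001]
force: [0.5, 0.5, 0.1]
width: 0.0439
finger_force: 0.0
```

```bash
python3 - <<'E'
from h import *
togo((.552,.0235,.21),.08)
shot("side","side3");shot("top","top3")
for t in("top3",):
    W=np.load(f"pics/{t}.npz")["W"].reshape(-1,3); pts=[]
    for x in np.arange(.69,.775,.01):
        V=W[(abs(W[:,0]-x)<.005)&(W[:,2]>.11)&(abs(W[:,1]-.05)<.06)]
        pts.append((x,(V[:,1].min()+V[:,1].max())/2,np.median(V[:,2])))
    p=np.array(pts); k=np.polyfit(p[:,0],p[:,1],1); kz=np.polyfit(p[:,0],p[:,2],1)
    print(t,k,kz,[np.polyval(k,x).round(4) for x in(.55,.56,.81)])
W=np.load("pics/side3.npz")["W"].reshape(-1,3);V=W[(abs(W[:,0]-.56)<.06)&(abs(W[:,1]-.02)<.06)&(W[:,2]>.13)&(W[:,2]<.205)]
print(V.min(0),V.max(0))
E
```

```text
pos [0.5521 0.0265 0.2424] t 5.75 F [0.5 0.5 0.1] w 0.0439 shift [-0.0003  0.003   0.0324] turn [-0.0004  0.0018  0.0018]
top3 [ 0.0916297  -0.02754198] [-0.28987665  0.34859612] [np.float64(0.0229), np.float64(0.0238), np.float64(0.0467)]
[ 0.52312833 -0.00727747  0.14110196] [0.61995822 0.05932185 0.2049224 ]
```

Bar line passes y=0.0229 at the ball (0.0234). Finish shutting the fingers and press down slowly.

Request:
apply_moves(plan=[[0,0,0.003,0.005,0,0,0],[0,0,0,0.005,0,0,0],[0,0,0,0.003,0,0,0],[0,0,0,0.003,0,0,0],[0,0,0,0.003,0,0,0],[0,0,0,0.003,0,0,0],[0,0,0,0.004,0,0,0],[0,0,0,0.005,0,0,0],[0,0,0,0.005,0,0,0],[0,0,0,0.005,0,0,0],[0,0,0,0.005,0,0,0],[0,0,0,0.005,0,0,0],[0,0,0,0,0,0,0]])

```text
t: 6.93
tool_pos: [0.5522, 0.0235, 0.1911]
eef_rot: [-0.0, 0.999, 0.041, -0.001]
force: [0.2, 0.2, 0.6]
width: 0.0002
finger_force: 0.1
```

Request:
apply_moves(plan=[[0,0,0,0.003,0,0,0],[0,0,0,0.003,0,0,0],[0,0,0,0.003,0,0,0],[0,0,0,0.003,0,0,0],[0,0,0,0.003,0,0,0]])

```text
t: 7.35
tool_pos: [0.5528, 0.0234, 0.1772]
eef_rot: [0.0, 0.999, 0.041, 0.0]
force: [-0.6, -0.0, 1.3]
width: 0.0003
finger_force: 0.5
```

```bash
python3 -c "
from h import *
togo((.552,.0235,.13),.08)
shot('side','side4')
cv2.imwrite('pics/c4.png',cv2.resize(cv2.imread('pics/side4.png')[130:330,220:460],(720,600)))"
```

```text
pos [0.5528 0.0234 0.1772] t 7.35 F [-0.6 -0.   1.3] w 0.0003 shift [-0.0007 -0.0001  0.0472] turn [ 0.     -0.      0.0018]
```

View pics/c4.png

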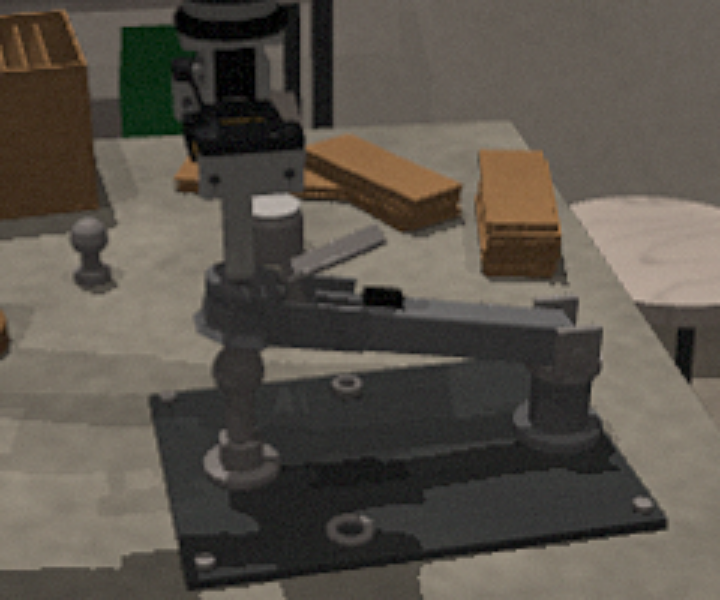

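The head has tipped down and sits just above the ball at (240,370), in line with it. I'll keep going in small steps.

Request:
apply_moves(plan=[[0,0,0,0.003,0,0,0],[0,0,0,0.003,0,0,0],[0,0,0,0.003,0,0,0],[0,0,0,0.003,0,0,0],[0,0,0,0.003,0,0,0],[0,0,0,0.003,0,0,0],[0,0,0,0.003,0,0,0]])

```text
t: 7.98
tool_pos: [0.5527, 0.0234, 0.1561]
eef_rot: [-0.0, 0.999, 0.041, -0.0]
force: [-0.8, -0.8, 1.6]
width: 0.0002
finger_force: 0.5
```

Request:
apply_moves(plan=[[0,0,0,0.002,0,0,0],[0,0,0,0.002,0,0,0],[0,0,0,0.002,0,0,0],[0,0,0,0.002,0,0,0],[0,0,0,0,0,0,0]])

```text
t: 8.4
tool_pos: [0.5527, 0.0235, 0.148]
eef_rot: [-0.0, 0.999, 0.041, -0.0]
force: [1.1, 0.1, -0.4]
width: 0.0003
finger_force: 0.2
```

Request:
apply_moves(plan=[[0,0,0,0.002,0,0,0],[0,0,0,0.002,0,0,0],[0,0,0,0.002,0,0,0],[0,0,0,0.002,0,0,0]])

```text
t: 8.73
tool_pos: [0.5527, 0.0234, 0.1402]
eef_rot: [-0.0, 0.999, 0.041, -0.0]
force: [-1.3, 0.1, 0.8]
width: 0.0005
finger_force: 0.5
```

Request:
apply_moves(plan=[[0,0,0,0.0015,0,0,0],[0,0,0,0.0015,0,0,0],[0,0,0,0.0015,0,0,0],[0,0,0,0.0015,0,0,0]])

```text
t: 9.07
tool_pos: [0.5527, 0.0233, 0.1345]
eef_rot: [0.0, 0.999, 0.041, -0.0]
force: [-2.1, -1.1, 1.7]
width: 0.0004
finger_force: 1.1
```

Request:
apply_moves(plan=[[0,0,0,0.001,0,0,0],[0,0,0,0.001,0,0,0],[0,0,0,0.001,0,0,0]])

```text
t: 9.32
tool_pos: [0.5528, 0.0234, 0.1314]
eef_rot: [0.0, 0.999, 0.041, 0.0]
force: [-1.1, -0.8, 1.8]
width: 0.0001
finger_force: 1.0
```

Request:
apply_moves(plan=[[0,0,0,0.001,0,0,0],[0,0,0,0.001,0,0,0]])

```text
t: 9.48
tool_pos: [0.5528, 0.0235, 0.1294]
eef_rot: [-0.0, 0.999, 0.041, 0.0]
force: [-0.8, -1.2, 2.1]
width: 0.0004
finger_force: 1.0
```

```bash
python3 -c "
from h import *
togo((.552,.0235,.13),.08)
d=shot('side','side5')
W=np.load('pics/side5.npz')['W'].reshape(-1,3);V=W[(abs(W[:,0]-.55)<.05)&(abs(W[:,1]-.02)<.045)&(W[:,2]>.02)]
print(np.histogram(V[:,2],bins=np.arange(.02,.2,.01)))
cv2.imwrite('pics/c5.png',cv2.resize(cv2.imread('pics/side5.png')[130:330,220:460],(720,600)))"
```

```text
pos [0.5528 0.0235 0.1294] t 9.4833 F [-0.8 -1.2  2.1] w 0.0004 shift [-0.0008 -0.0001 -0.0006] turn [-0.     -0.      0.0018]
(array([ 58,  63,  64,  35,  36,  17,  24, 179, 145, 174, 245, 161, 106,
        56,  38,  44,  42]), array([0.02, 0.03, 0.04, 0.05, 0.06, 0.07, 0.08, 0.09, 0.1 , 0.11, 0.12,
       0.13, 0.14, 0.15, 0.16, 0.17, 0.18, 0.19]))
```

View pics/c5.png

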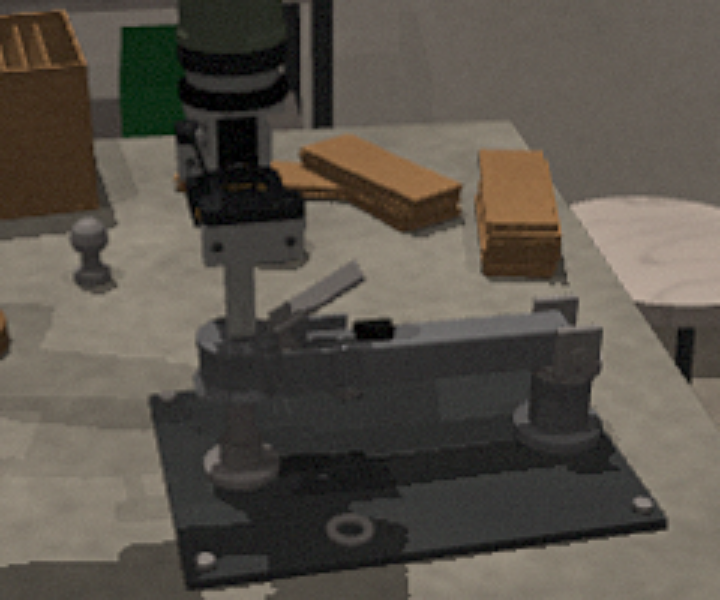

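The ball is inside the socket and the bar is nearly level, but there's no seating force yet.

Request:
apply_moves(plan=[[0,0,0,0.001,0,0,0],[0,0,0,0.0005,0,0,0]])

```text
t: 9.7
tool_pos: [0.5528, 0.0235, 0.1288]
eef_rot: [-0.0, 0.999, 0.041, -0.0]
force: [-3.2, -1.0, 8.6]
width: 0.0005
finger_force: 4.2
```

Request:
apply_moves(plan=[[0,0,0,0.0008,0,0,0],[0,0,0,0.0004,0,0,0]])

```text
t: 9.87
tool_pos: [0.5529, 0.0234, 0.1287]
eef_rot: [0.0, 0.999, 0.041, 0.0]
force: [-5.4, -0.5, 13.0]
width: 0.0003
finger_force: 6.4
```

Request:
apply_moves(plan=[[0,0,0,0.0006,0,0,0],[0,0,0,0.0003,0,0,0]])

```text
t: 10.03
tool_pos: [0.5529, 0.0235, 0.1286]
eef_rot: [0.0, 0.999, 0.041, 0.0]
force: [-7.5, 0.2, 16.3]
width: 0.0007
finger_force: 8.1
```

Firm stop with top at 0.1287, so the socket is at about 0.0997. That matches the ball sighted at 0.10. A little more to confirm, and hold.

Request:
apply_moves(plan=[[0,0,0,0.001,0,0,0],[0,0,0,0.001,0,0,0],[0,0,0,0,0,0,0],[0,0,0,0,0,0,0]])

```text
t: 10.37
tool_pos: [0.553, 0.0235, 0.1284]
eef_rot: [0.0, 0.999, 0.041, 0.0]
force: [-10.9, -0.6, 22.8]
width: 0.0003
finger_force: 11.6
```

```bash
python3 - <<'E'
from h import *
shot("top","top6");shot("side","side6")
togo((.552,.0235,.13),.08)
W=np.load("pics/top6.npz")["W"].reshape(-1,3); pts=[]
for x in np.arange(.69,.775,.01):
    V=W[(abs(W[:,0]-x)<.005)&(W[:,2]>.1)&(abs(W[:,1]-.05)<.06)]
    pts.append((x,(V[:,1].min()+V[:,1].max())/2,np.median(V[:,2])))
p=np.array(pts);k=np.polyfit(p[:,0],p[:,1],1);print(k,np.polyfit(p[:,0],p[:,2],1),np.polyval(k,.55))
S=np.load("pics/side6.npz")["W"].reshape(-1,3);V=S[(S[:,0]>.56)&(S[:,0]<.70)&(abs(S[:,1]-.03)<.02)&(S[:,2]>.135)&(S[:,2]<.25)]
for x in np.arange(.57,.7,.01):
    q=V[abs(V[:,0]-x)<.005]
    if len(q):print(x.round(3),len(q),q[:,1].min().round(3),q[:,1].max().round(3),np.median(q[:,2]).round(3),q[:,2].max().round(3))
E
```

```text
pos [0.553  0.0234 0.1284] t 10.4667 F [-11.2   0.1  23.1] w 0.0007 shift [-0.001  -0.0001 -0.0016] turn [ 0.0005 -0.0005  0.0022]
[ 0.09091541 -0.02704423] [-0.00841276  0.12008329] 0.02295924294477714
0.57 5 0.014 0.04 0.137 0.249
0.58 42 0.011 0.047 0.14 0.25
0.59 44 0.015 0.044 0.145 0.15
0.6 41 0.016 0.046 0.151 0.156
0.61 43 0.014 0.046 0.157 0.162
0.62 42 0.016 0.046 0.163 0.167
0.63 42 0.013 0.048 0.169 0.174
0.64 26 0.018 0.048 0.174 0.177
```

The bar is level, the line is right (y=0.0230 at the ball) and the socket is seated with the lever still open. Next I'll lift clear, shift to above the lever pad and check.

Request:
apply_moves(plan=[[0,0,0,-0.004,0,0,0],[0,0,0,-0.015,0,0,0],[0,0,0,-0.03,0,0,0],[0,0,0,-0.03,0,0,0],[0,0.022,0,0,0,0,0],[0,0.022,0,0,0,0,0],[0,0.022,0,0,0,0,0],[0,0,0,0,0,0,0],[0,0,0,0,0,0,0]])

```text
t: 11.22
tool_pos: [0.6187, 0.0291, 0.2019]
eef_rot: [-0.0, 0.999, 0.041, -0.001]
force: [-0.2, -0.2, -0.7]
width: 0.0004
finger_force: 0.0
```

```bash
python3 - <<'E'
from h import *
togo((.620,.030,.182),.09)
shot("side","side7");shot("top","top7")
cv2.imwrite('pics/c7.png',cv2.resize(cv2.imread('pics/side7.png')[130:330,220:460],(720,600)))
T=np.load("pics/top7.npz")["W"].reshape(-1,3);V=T[(abs(T[:,0]-.545)<.015)&(abs(T[:,1]-.022)<.015)&(T[:,2]>.1)&(T[:,2]<.16)];print("head top",np.median(V,0),len(V))
E
```

```text
pos [0.6187 0.0291 0.2019] t 11.2167 F [-0.2 -0.2 -0.7] w 0.0004 shift [ 0.0014 -0.0008  0.0199] turn [-0.0005  0.0011 -0.0079]
head top [0.54497614 0.02058494 0.12769245] 208
```

View pics/c7.png

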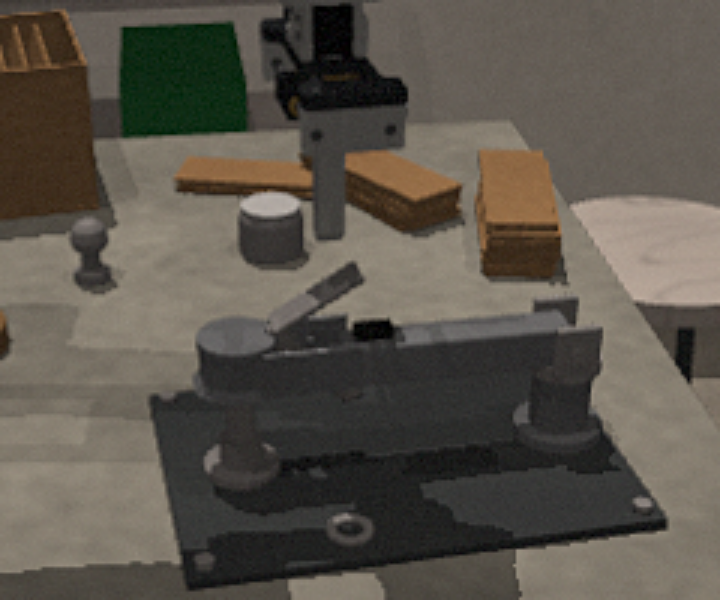

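The head stayed seated. The finger at (328,235) is just above the handle's end at (352,268). I'll press along the lever's arc.

Request:
apply_moves(plan=[[0,0.0015,-0.001,0.01,0,0,0],[0,0,0,0.008,0,0,0],[0,0,0,0.005,0,0,0],[0,0,0,0.004,0,0,0],[0,0.0038,0,0.0029,0,0,0],[0,0.0036,0,0.0031,0,0,0],[0,0.0034,0,0.0034,0,0,0],[0,0.0032,0,0.0036,0,0,0]])

```text
t: 11.98
tool_pos: [0.634, 0.0311, 0.1627]
eef_rot: [-0.0, 0.999, 0.041, -0.0]
force: [-2.2, 0.8, 1.3]
width: 0.0003
finger_force: 1.1
```

Request:
apply_moves(plan=[[0,0.0029,0,0.0038,0,0,0],[0,0.0027,0,0.004,0,0,0],[0,0.0024,0,0.0042,0,0,0]])

```text
t: 12.23
tool_pos: [0.6425, 0.0318, 0.1507]
eef_rot: [0.0, 0.999, 0.041, 0.0]
force: [-1.7, -0.0, 1.8]
width: 0.0008
finger_force: 1.1
```

Request:
apply_moves(plan=[[0,0.0021,0,0.004,0,0,0],[0,0.0018,0,0.003,0,0,0],[0,0.001,0,0.002,0,0,0]])

```text
t: 12.48
tool_pos: [0.6471, 0.0322, 0.1414]
eef_rot: [-0.0, 0.999, 0.041, 0.0]
force: [-1.2, 0.3, 2.4]
width: 0.0006
finger_force: 1.0
```

Request:
apply_moves(plan=[[0,0,0,0.0015,0,0,0],[0,0,0,0.001,0,0,0]])

```text
t: 12.65
tool_pos: [0.6476, 0.0322, 0.1397]
eef_rot: [-0.0, 0.999, 0.041, 0.001]
force: [1.2, -0.0, 3.4]
width: 0.0002
finger_force: 1.3
```

```bash
python3 - <<'E'
from h import *
togo((.648,.032,.139),.09)
shot("side","side8")
cv2.imwrite('pics/c8.png',cv2.resize(cv2.imread('pics/side8.png')[130:330,220:460],(720,600)))
E
```

```text
pos [0.6476 0.0322 0.1397] t 12.65 F [ 1.2 -0.   3.4] w 0.0002 shift [0.0003 0.0002 0.0007] turn [ 0.0001 -0.0021 -0.0082]
```

View pics/c8.png

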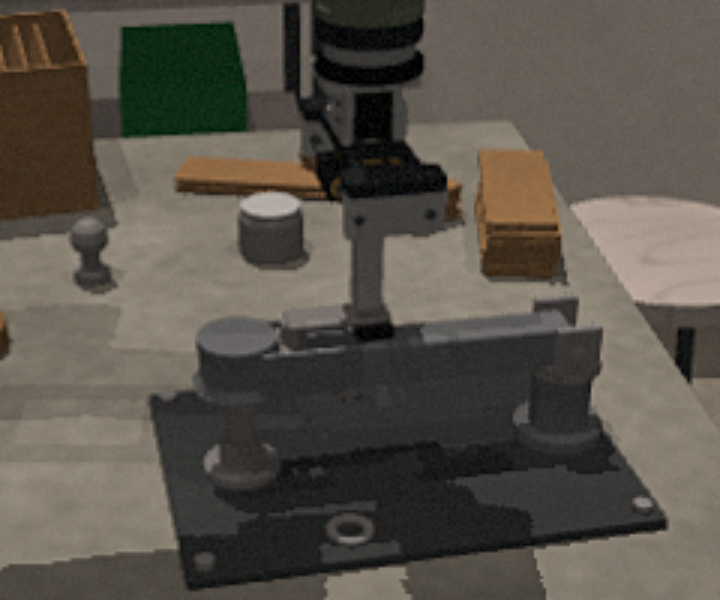

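The lever is nearly flat under the finger at about (368,325). I'll press it home until it's firm.

Request:
apply_moves(plan=[[0,0,0,0.001,0,0,0],[0,0,0,0.001,0,0,0]])

```text
t: 12.87
tool_pos: [0.6481, 0.0323, 0.1384]
eef_rot: [-0.0, 0.999, 0.041, 0.002]
force: [1.9, 1.3, 4.0]
width: 0.0003
finger_force: 1.9
```

Request:
apply_moves(plan=[[0,0,0,0.001,0,0,0],[0,0,0,0.001,0,0,0],[0,0,0,0,0,0,0]])

```text
t: 13.12
tool_pos: [0.6483, 0.0323, 0.1378]
eef_rot: [0.0, 0.999, 0.041, 0.002]
force: [-0.3, 0.4, 8.7]
width: 0.0008
finger_force: 4.2
```

Request:
apply_moves(plan=[[0,0,0,0.0015,0,0,0],[0,0,0,0.0015,0,0,0],[0,0,0,0,0,0,0]])

```text
t: 13.37
tool_pos: [0.6485, 0.0322, 0.1374]
eef_rot: [0.0, 0.999, 0.041, 0.002]
force: [-4.4, 0.8, 18.2]
width: 0.0006
finger_force: 8.7
```

Request:
apply_moves(plan=[[0,0,0,0.0015,0,0,0],[0,0,0,0.0015,0,0,0],[0,0,0,0,0,0,0],[0,0,0,0,0,0,0]])

```text
t: 13.7
tool_pos: [0.6487, 0.0322, 0.137]
eef_rot: [0.0, 0.999, 0.041, 0.003]
force: [-8.6, 1.7, 26.8]
width: 0.0005
finger_force: 13.2
```

Firm stop, so the lever is home. Lift off and verify.

Request:
apply_moves(plan=[[0,0,0,-0.004,0,0,0],[0,0,0,-0.005,0,0,0],[0,0,0,-0.02,0,0,0],[0,0,0,-0.035,0,0,0],[0,0,0,-0.035,0,0,0],[0,0,0,-0.03,0,0,0],[0,-0.035,0,0,0,0,0],[0,-0.035,0,0,0,0,0],[0,-0.035,0,0,0,0,0],[0,-0.035,0,0,0,0,0],[0,0,0,0,0,0,0],[0,0,0,0,0,0,0]])

```text
t: 14.7
tool_pos: [0.5051, 0.0207, 0.2571]
eef_rot: [-0.0, 0.999, 0.041, -0.001]
force: [0.4, 0.4, 0.5]
width: 0.0004
finger_force: 0.0
```

```bash
python3 - <<'E'
from h import *
togo((.648,.032,.139),.09)
shot("side","side9")
S=np.load("pics/side9.npz")["W"].reshape(-1,3);V=S[(abs(S[:,1]-.03)<.02)&(S[:,2]>.11)&(S[:,2]<.2)]
for x in np.arange(.53,.70,.01):
    q=V[abs(V[:,0]-x)<.005]
    if len(q):print(x.round(3),len(q),np.median(q[:,2]).round(4),q[:,2].max().round(4))
cv2.imwrite('pics/c9.png',cv2.resize(cv2.imread('pics/side9.png')[130:330,220:460],(720,600)))
E
```

```text
pos [0.5051 0.0207 0.2571] t 14.7 F [0.4 0.4 0.5] w 0.0004 shift [0.1437 0.0004 0.1178] turn [-0.0003  0.0023 -0.0087]
0.53 36 0.1294 0.1316
0.54 37 0.1291 0.1316
0.55 38 0.1292 0.1313
0.56 38 0.1292 0.1316
0.57 33 0.1292 0.1309
0.58 41 0.1259 0.1361
0.59 60 0.1358 0.1418
0.6 40 0.1381 0.1402
0.61 60 0.1365 0.1402
0.62 63 0.1359 0.14
0.63 56 0.1367 0.1407
0.64 67 0.1344 0.1403
0.65 75 0.1264 0.1406
0.66 69 0.1258 0.1402
0.67 39 0.1162 0.1355
0.68 37 0.1158 0.118
0.69 34 0.1158 0.118
```

View pics/c9.png

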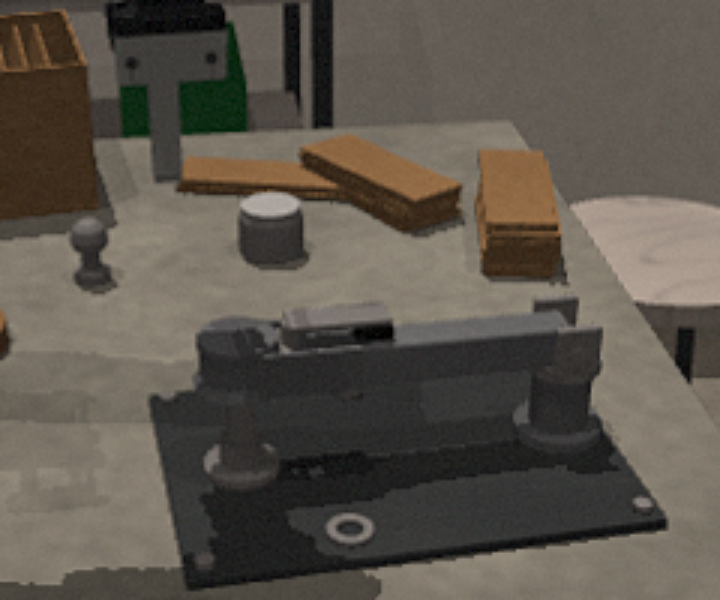

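The lever lies flat at a level 0.140 height, the head is seated and the arm is clear, so I'm handing in.

```bash
python3 -c "
from plant import manip
print(manip.sign_off())"
```

```text
the job is handed in; nothing more can be done
None
```

The job is handed in: the socket seated on the ball with a firm stop under about 23 N, the lever was then pressed home and lies flat along the bar, and the arm is clear; the hand-in returned no verdict.

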